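# Fish the token tin out from between the card boxes

## Task

A token tin has dropped into the narrow gap between the two long card boxes. Draw it right out of the gap's open end with the bent rod, not with the gripper, then stand the rod back on the table clear of the gap, and set the tin lid up in the empty place of the wooden tray, in line with the other tin. Do not disturb anything else.

Things in the scene. Friction and masses are not known exactly. Their poses are not given: they have to be found in the camera images.
- tin: The dropped token tin: plain metal, 76 long (x) x 50 wide (y) x 36 mm high, flat lid 9 mm thick (below it 1 mm smaller all round), 130 to 250 g. Origin at the centre of its underside, z up. It starts flat on the table in the gap, lying along it within 4 degrees, near end 12 to 42 mm inside the mouth, at least 45 mm of free gap beyond its far end.
- boxes: Two long white card boxes, fixed, 110 high, with a straight gap 64 wide between them, open at the top and at one end (the mouth), closed 165 mm in by a short box 100 high. Origin on the table in mid-mouth; y runs into the gap along its centre line, x across, z up. Boxes: y 0 to 220; x -117 to -32 and 32 to 182 mm. The table is free for 250 mm before the mouth (y < 0).
- rod: The bent rod, 150 g, nearly all in its handle: wooden block 70 long (x) x 26 wide x 58 mm high. A 7 mm steel rod leaves its front 50 mm up, runs level along +x, and at x = 185 mm bends straight down to the level of the handle's underside. The level part clears the tin's top by 10 mm. It stands on handle and bend. Origin: centre of the handle's underside, z up.
- rod_bend (a point): The lower end of the bent rod: the foot of the downward leg, at the level of the handle's underside, 185 mm ahead of the rod's origin.
- straight: A bystander that looks like the bent rod (same handle, same frame) but shorter and straight: it ends at x = 145 mm without a bend. Leave alone.
- tray: Low wooden tray fixed on the table, a lane for two tins end to end: outside 70 (x) x 180 mm (y), inside 62 x 172 mm, floor 5 mm thick, rim 11 mm above the table. Origin at table level under its centre; y along the lane, towards the empty place.
- tray_place (a point): Centre of the empty place, on the tray's floor, 45 mm along +y from the tray's origin; axes those of the tray. The tin stands there with its long axis along y.
- oldtin: A second tin like the first, standing in the -y end of the tray. Origin at the centre of its underside. Leave in place.
- cup: White cup without handle, 70 mm across, 90 mm high, on the table beyond the tray. Origin under its centre. Leave alone.
- jar: Clear jar with black cap, 60 mm across, 80 mm high, in front of the boxes. Origin under its centre. Leave alone.
- brick: Banded block of cards, 66 x 90 x 50 mm, on the table. Origin under its centre. Leave alone.
- calculator: Flat black calculator, 130 x 80 x 14 mm, near the robot. Origin under its centre. Leave alone.
There are look-alikes about, which are no part of the job. Leave any orange or yellow look-alike of the oldtin alone.

How it is judged (in metres and radians):
On the way, in this order (a step that is already met when the one before it is completed fails the run):
1. the rod is pulling the tin inside the gap (contact force between rod and tin above 0.1 N and distance of tin from where it was at the start of the episode above 0.012 m and y of tin in the frame of boxes above -0.01 m), for 0.05 s.
2. the tin lies on the table fully out of the mouth of the gap (y of tin in the frame of boxes below -0.04 m and height (world z) of tin below 0.006 m), for 0.1 s.
At the end, for the whole second after the job is handed in: The tin stands lid up and flat on the tray's floor in the empty place, within 16 mm of its centre and 0.2 rad of the lane's direction, at rest; the other tin is still flat in its end of the tray; the bent rod stands on the table on its handle and bend (within 0.1 rad of upright), out of the gap (height (world z) of tin between 0.002 and 0.009 m and horizontal distance between tin and tray_place below 0.016 m and angle between each of tin, oldtin's own z axis and vertical below 0.08 rad and angle between the x axis of tin and the y axis of tray, either way round below 0.2 rad and linear speed of each of tin, rod below 0.02 m/s and height (world z) of rod below 0.006 m and angle between rod's own z axis and vertical below 0.1 rad and (y of rod_bend in the frame of boxes below 0 m or x of rod_bend in the frame of boxes below -0.117 m or x of rod_bend in the frame of boxes above 0.182 m) and y of oldtin in the frame of tray below -0.03 m); the robot touches nothing.
It fails at once if the gripper touches the tin while it is still in the gap (contact force between the fingers and tin above 0.5 N and y of tin in the frame of boxes above -0.028 m and height (world z) of tin below 0.04 m and x of tin in the frame of boxes between -0.05 and 0.05 m).
It fails at once if the other tin is moved more than 15 mm (distance of oldtin from where it was at the start of the episode above 0.015 m).
It fails at once if the straight rod, cup, jar, block of cards or calculator is moved more than 25 mm (distance of any of straight, cup, jar, brick, calculator from where it was at the start of the episode above 0.025 m).
It also fails if it takes over 67 s, if anything falls off the work surface, if the arm or the gripper's body presses on something with over 40 N, if the wrist force passes 120 N, or if a joint passes its speed limit or range.

## Robot

A 6-joint arm with a two-finger parallel gripper is mounted at the origin on the work surface. World frame = base frame: x ahead of the robot, y to its left, z up, the work surface at z = 0. Lengths are in m, angles in degrees, forces in N, time in s.
With the tool pointing down it reaches from about 0.4 to 0.825 m from the base axis. Payload 7 kg.
Tool frame: the origin (TCP) lies on the front face of the gripper's body, between the roots of the fingers; the fingertips stand 66 mm ahead of it and the grasp point (between the pads) lies 47 mm ahead of it; z points along the fingers, y is the line along which they close (so a half turn about z gives the same grasp; the last joint's range is limited). The gripper opens to 88 mm and grips with 3 to 60 N. Pads are 19 mm wide; open, the fingers measure 130 mm over their backs; the gripper's body (78 mm by 193 mm) begins 47 mm behind the grasp point.
Start: joints at [-55.17, 20.546, 0.682, 0, -70.136, -16.507], TCP at [0.212, -0.641, 0.292] pointing down, gripper open.
Joint ranges: [-176.03, 176.03], [-82.01, 121.73], [-58.28, 71.71], [-173.87, 95.51], [-174.79, -0.11], [-173.66, 173.66]. Speed limits (degrees/s): [136.94, 136.94, 172.46, 180, 180, 180].

## Interface

Orientations are given as [roll, pitch, yaw] about the fixed x, y, z axes, in that order (R = Rz(yaw) Ry(pitch) Rx(roll)).
In Python, from plant import ctrl gives the robot as it stands.
- The arm moves only by the tool send_rows, never from a script. Its argument "deltas" is a list of rows, each a list of 2 entries, a list of its own where there are three numbers: the shift along the tool's x, y, z each as a share of 800 mm, from -1 to 1, then the turn about the tool's z as a share of 90 degrees, from -1 to 1. A call has exactly 5 rows; each row is the pose to reach, as a shift and turn from the pose commanded when the call began, along the tool's axes at that moment; what a row does not reach only later rows make up. A row lasts 1/12 s, in which the tool goes at most 41.7 mm and 7.16 degrees, less where a joint would pass 70% of its speed; a pose out of reach is approached as far as the arm can. A call with a number of a shift or a turn outside -1 to 1 is refused whole. A call with a gripper value outside its range is refused whole. "gripper" is the opening, from 0 (shut) to 1 (fully open), set as the call begins (left out, the last holds). The fingers move at their own pace and stop on an object; the grip force is fixed at half the most. Time passes only in rows, so rows that repeat a pose let the fingers close, or fill a call up. It gives the time, the measured TCP pose, the force, the opening and the grip force at its end, in the units of the state.
- ctrl.get_obs(): the state, without advancing time (a new reading comes with each control period).
- ctrl.snapshot(name): name is "scene" or "top"; returns a dict with "color" (384x512x3 uint8, red, green, blue), "vertical_fov" (degrees; the focal length in pixels is half the picture's height over the tangent of half this angle, whatever the lens; pixels are square), "cx", "cy" (the principal point, pixels), "rvec" (rotation vector, rad) and "tvec" (3), from world to camera coordinates, as OpenCV has them. Camera axes: x right, y down, z forward; pixel columns grow to the right and rows downward; lengths in m; the calibration is good to about 2 mm. A picture is of the moment at which its call begins. There is no depth.
- ctrl.close_job(): hands the job in; it is judged then, once.
Trained networks look in a picture, given as the dict that the camera call returned (one of the last four; its "shot" number tells which), for a name from the list of things; names that differ only in an ending like _2 or _b are one class to them, and where a whole thing is asked for, a point or a joint stands for the part that bears it (a point fixed in the world has none). Each returns a list of dicts, best first, with "conf" (0 to 1); they miss things now and then, are a little off and sometimes report something else, mostly with a low value. They report only what shows in the picture. A call takes as long as a camera call. They do not tell look-alikes from the thing itself.
- ctrl.boxes_of(picture, thing): "xy" ([column, row] as shares, 0 to 1, of the picture: columns of its width, rows of its height, amid what is visible of it).
- ctrl.cut_out(picture, thing): "pixels" (384x512 bool, what is visible of it) and "xy" ([column, row] as shares, 0 to 1, of the picture: columns of its width, rows of its height, amid what is visible of it).
The state is a dict: "clock": time; "joint_pos": joint angles; "qvel": joint speeds; "tau": joint torques, N m; "tool_pos": TCP position; "orientation": TCP orientation; "force": force on the tool from outside, world axes, zero at the start; "moment": the same for the moment, N m; "opening": finger opening in m; "gripper_force": force on a finger pad.
Only numpy, scipy, OpenCV 4.12 (cv2) and the standard library are available. Lean on these libraries where they do the work, as an engineer would, in place of code of your own. Each camera call takes 0.05 s, during which the arm holds its last target. There are 200 camera calls.

## Working session

There is one attempt and no reset: what is moved stays moved. The work goes in short steps, Python scripts to look and compute and a tool call to move; the robot and the scene stay as the last step left them, time stands still between calls to the robot, and variables do not carry over. Pictures are saved under pics/ and viewed, at most 10 in all, crops included, and the job is handed in when it is done.

Besides the shell and the picture viewer there is one more tool, called as name([rows], argument=value, ...), one row to a line, values as JSON. send_rows: Moves the arm, as the interface text tells. Shift numbers are shares of 800 mm and turn numbers shares of 90 degrees, none past 1 either way. Its arguments: {"type":"object","properties":{"deltas":{"type":"array","items":{"type":"array"}},"gripper":{"type":"number"}},"required":["deltas"]}

```bash
mkdir -p pics
cat > h.py <<'E'
import numpy as np, cv2, pickle
from plant import ctrl
def cam(s):
    f=s['color'].shape[0]/2/np.tan(np.radians(s['vertical_fov'])/2)
    K=np.array([[f,0,s['cx']],[0,f,s['cy']],[0,0,1]])
    return K,cv2.Rodrigues(np.array(s['rvec'],float))[0],np.array(s['tvec'],float).ravel()
def ray(s,px,z):
    K,R,t=cam(s); px=np.atleast_2d(px).astype(float)
    d=(R.T@np.linalg.inv(K)@np.c_[px,np.ones(len(px))].T).T; c=-R.T@t
    return c+d*((z-c[2])/d[:,2])[:,None]
def proj(s,P):
    K,R,t=cam(s); q=(K@(R@np.atleast_2d(P).T+t[:,None])).T
    return q[:,:2]/q[:,2:]
def shot(n,fn=None,scale=1):
    s=ctrl.snapshot(n)
    if fn: cv2.imwrite('pics/'+fn,cv2.resize(s['color'][:,:,::-1],None,fx=scale,fy=scale,interpolation=cv2.INTER_CUBIC))
    return s
E
python3 - <<'E'
from h import *
o=ctrl.get_obs();print(o['clock'],o['tool_pos'],o['orientation'],o['opening'])
H=dict(tin=.036,boxes=.11,rod=.058,rod_bend=.0,straight=.058,tray=.011,oldtin=.036,cup=.09,jar=.08,brick=.05,calculator=.014)
for n in('top','scene'):
    s=shot(n,n+'0.png',1.5)
    pickle.dump(s,open(n+'.pkl','wb'))
    K,R,t=cam(s);print(n,K[0,0],s['cx'],s['cy'],(-R.T@t).round(3))
    for k,h in H.items():
        r=ctrl.cut_out(s,k)
        pickle.dump(r,open(f'm_{n}_{k}.pkl','wb'))
        for d in r[:4]:
            px=np.array(d['xy'])*[512,384]; m=d['pixels'].astype(np.uint8)
            c=max(cv2.findContours(m,0,2)[0],key=cv2.contourArea)
            bp=cv2.boxPoints(cv2.minAreaRect(c))
            print(k,round(d['conf'],2),px.round(0),ray(s,px,h)[0].round(3), ray(s,bp,h)[:,:2].round(3).tolist() if n=='top' else '')
E
```

```text
0.0 [ 0.21207224 -0.6404164   0.29124262] [ 1.79906079e+02 -9.44364070e-03 -1.61681654e+02] 0.08768158834867647
top 366.90992890389157 253.40026131274277 200.16766998377946 [ 0.333 -0.12   1.012]
tin 0.83 [128. 147.] [0.661 0.227 0.036] [[0.653, 0.271], [0.7, 0.26], [0.673, 0.175], [0.626, 0.187]]
tin 0.73 [317. 185.] [ 0.541 -0.291  0.036] [[0.525, -0.224], [0.594, -0.236], [0.565, -0.41], [0.497, -0.396]]
boxes 0.59 [107. 128.] [0.69  0.257 0.11 ] [[0.57, 0.414], [0.891, 0.355], [0.809, 0.093], [0.497, 0.166]]
boxes 0.17 [253. 226.] [ 0.426 -0.114  0.11 ] [[0.429, -0.068], [0.457, -0.073], [0.439, -0.157], [0.411, -0.151]]
rod 0.85 [254. 221.] [ 0.444 -0.118  0.058] [[0.431, -0.083], [0.461, -0.089], [0.445, -0.159], [0.416, -0.152]]
rod_bend 0.98 [250. 224.] [ 0.445 -0.107  0.   ] [[0.448, -0.034], [0.479, -0.04], [0.452, -0.163], [0.421, -0.155]]
straight 0.64 [348. 233.] [ 0.41  -0.36   0.058] [[0.406, -0.238], [0.441, -0.414], [0.412, -0.418], [0.377, -0.243]]
straight 0.3 [304. 300.] [ 0.243 -0.24   0.058] [[0.28, -0.176], [0.318, -0.248], [0.204, -0.309], [0.167, -0.238]]
tra
[... 1264 characters left out ...]
 [268. 183.] [ 0.492 -0.1    0.058] 
rod 0.17 [199. 197.] [ 0.608 -0.26   0.058] 
rod_bend 0.64 [268. 181.] [ 0.421 -0.125  0.   ] 
straight 0.66 [191. 154.] [ 0.446 -0.366  0.058] 
tray 0.94 [203. 199.] [ 0.573 -0.271  0.011] 
oldtin 0.94 [138. 213.] [ 0.701 -0.401  0.036] 
oldtin 0.77 [187. 137.] [ 0.345 -0.435  0.036] 
oldtin 0.7 [144. 162.] [ 0.509 -0.499  0.036] 
oldtin 0.68 [173. 187.] [ 0.578 -0.36   0.036] 
cup 0.87 [184. 235.] [ 0.768 -0.218  0.09 ] 
jar 0.82 [392. 192.] [0.434 0.233 0.08 ] 
jar 0.36 [265. 180.] [ 0.506 -0.106  0.08 ] 
brick 0.81 [264. 285.] [ 0.809 -0.     0.05 ] 
calculator 0.67 [252. 137.] [ 0.242 -0.242  0.014] 
calculator 0.22 [264. 286.] [ 0.789 -0.006  0.014]
```

View pics/top0.png

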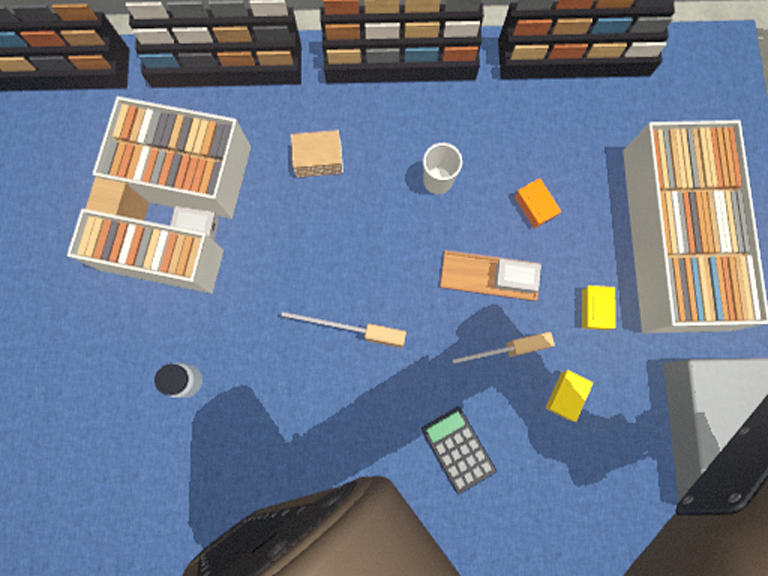

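View pics/scene0.png

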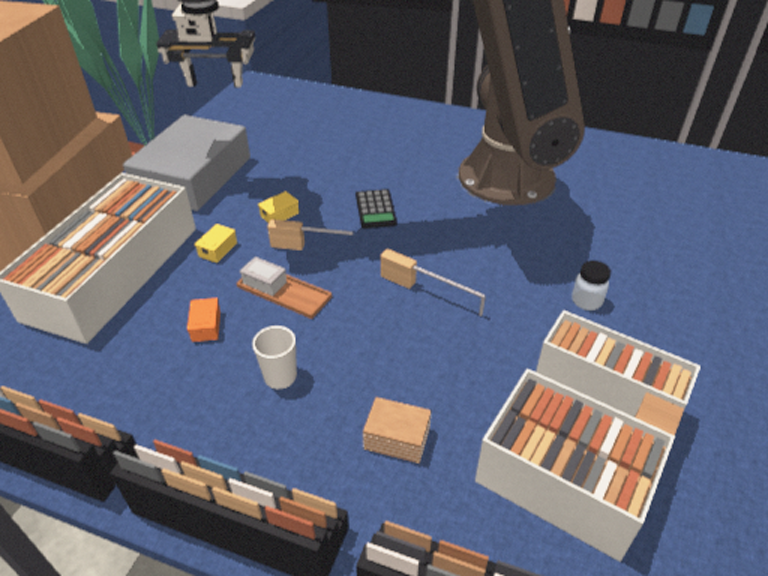

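```bash
cat > fit.py <<'E'
from h import *
from scipy.optimize import minimize
def box(x0,x1,y0,y1,z0,z1): return np.array([[x,y,z] for x in(x0,x1) for y in(y0,y1) for z in(z0,z1)],float)
def place(P,p):
    c,s=np.cos(p[2]),np.sin(p[2]); return np.c_[P[:,0]*c-P[:,1]*s+p[0],P[:,0]*s+P[:,1]*c+p[1],P[:,2]]
SC=4
def sil(s,parts,p):
    im=np.zeros((384*SC,512*SC),np.uint8)
    for P in parts:
        q=((proj(s,place(P,p))+.5)*SC-.5)
        cv2.fillConvexPoly(im,cv2.convexHull(np.round(q*16).astype(np.int32)),1,shift=4)
    return im
def fit(views,parts,p0):
    ms=[(s,cv2.resize(m.astype(np.uint8),None,fx=SC,fy=SC,interpolation=0)) for s,m in views]
    def cost(p):
        c=0
        for s,m in ms:
            a=sil(s,parts,p); c+=1-(a&m).sum()/(a|m).sum()
        return c/len(ms)
    best=None
    for st in (.02,.006):
        x0=p0 if best is None else best.x
        r=minimize(cost,x0,method='Nelder-Mead',options=dict(initial_simplex=np.array([x0]+[np.array(x0)+d for d in np.diag([st,st,st*5])]),maxiter=150))
        best=r if best is None or r.fun<best.fun else best
    return best.x,best.fun
def draw(im,s,P,p,off,k,col):
    q=(proj(s,place(P,p))-off+.5)*k
    for i in range(8):
        for b in(1,2,4):
            j=i^b
            if i<j: cv2.line(im,tuple(int(v) for v in q[i]),tuple(int(v) for v in q[j]),col,1)
BOX=[box(-.117,-.032,0,.22,0,.11),box(.032,.182,0,.22,0,.11),box(-.032,.032,.165,.22,0,.1)]
TIN=box(-.038,.038,-.025,.025,0,.036); HND=box(-.035,.035,-.013,.013,0,.058); ROD=box(.035,.1885,-.0035,.0035,.0465,.0535); LEG=box(.1815,.1885,-.0035,.0035,0,.0535)
TRAY=box(-.035,.035,-.09,.09,0,.011)
E
python3 - <<'E'
from fit import *
S={n:pickle.load(open(n+'.pkl','rb')) for n in('top','scene')}
M=lambda n,k,i=0:pickle.load(open(f'm_{n}_{k}.pkl','rb'))[i]['pixels']
def best(k,parts,p0,views): 
    p,c=fit(views,parts,p0);print(k,p[:2].round(4),np.degrees(p[2]).round(2),round(c,3));return p
pb=best('boxes top',BOX,[.64,.17,.2],[(S['top'],M('top','boxes'))])
best('boxes scene',BOX,pb,[(S['scene'],M('scene','boxes'))])
for n,p0 in (('top',[.44,-.125,1.77]),('scene',[.44,-.125,1.77])):
    m=M('top','rod_bend') if n=='top' else M('scene','rod')
    best('rod '+n,[HND,ROD,LEG],p0,[(S[n],m)])
pr=best('rod both',[HND,ROD,LEG],p0,[(S['top'],M('top','rod_bend')),(S['scene'],M('scene','rod'))])
pt=best('tray',[TRAY,box(-.025,.025,-.086,-.01,.005,.041)],[.55,-.31,.2],[(S['top'],M('top','tray')|M('top','oldtin',3)),(S['scene'],M('scene','tray')|M('scene','oldtin',3))])
for i in (1,): pass
d=M('top','tin'); cs=np.argwhere(d);print('tin px bbox',cs.min(0)[::-1],cs.max(0)[::-1])
print('bend tip top->', ray(S['top'],[283/1.5,316/1.5],.05))
t=S['top']['color'][:,:,::-1]
k=4;o1=np.array([40,60]);a=cv2.resize(t[60:200,40:175],None,fx=k,fy=k,interpolation=2)[:,:]
for P in BOX: draw(a,S['top'],P,pb,o1,k,(0,255,0))
o2=np.array([180,195]);b=cv2.resize(t[195:240,180:280],None,fx=k,fy=k,interpolation=2)
for P in(HND,ROD,LEG):draw(b,S['top'],P,pr,o2,k,(0,255,0))
cv2.imwrite('pics/f1.png',a[:560])
c=np.zeros((560,256,3),np.uint8);bb=cv2.rotate(b,0)[:,:256];c[:bb.shape[0],:bb.shape[1]]=bb
cv2.imwrite('pics/f1.png',np.hstack([a,c]))
pickle.dump((pb,pr,pt),open('poses.pkl','wb'))
E
```

```text
boxes top [0.6457 0.1716] -12.79 0.021
boxes scene [0.6502 0.1702] -12.89 0.011
rod top [ 0.4406 -0.1233] 77.03 0.256
rod scene [ 0.4455 -0.1245] 76.34 0.204
rod both [ 0.4405 -0.1246] 76.32 0.269
tray [ 0.5531 -0.3208] -10.12 0.105
tin px bbox [113 138] [144 159]
bend tip top-> [[0.47758909 0.05502514 0.05      ]]
```

View pics/f1.png

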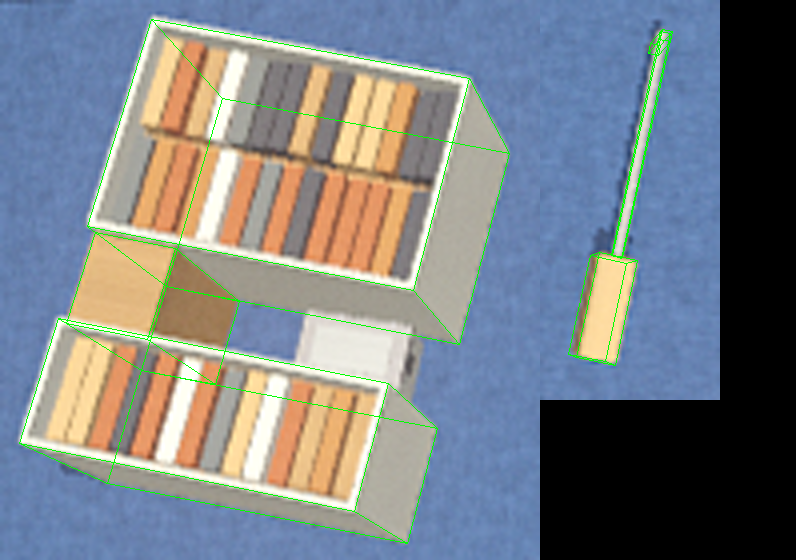

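```bash
cat > plan.py <<'E'
from h import *
from scipy.spatial.transform import Rotation as Ro
def rot(y): return Ro.from_euler('xyz',[180,0,y],degrees=True).as_matrix()
def plan(wps,start=None,step=30.,turn=6.):
    """wps: (x,y,z,yaw[,maxstep mm per row]); prints calls of 5 rows"""
    o=ctrl.get_obs(); p=np.array(o['tool_pos']); yaw=o['orientation'][2]
    if start is not None: p,yaw=np.array(start[:3],float),start[3]
    poses=[];cp,cy=p.copy(),yaw
    for w in wps:
        st=w[4] if len(w)>4 else step; t=np.array(w[:3]); dy=(w[3]-cy+180)%360-180
        n=max(1,int(np.ceil(max(np.linalg.norm(t-cp)*1000/st,abs(dy)/turn))))
        poses+=[(cp+(t-cp)*i/n,cy+dy*i/n) for i in range(1,n+1)]; cp,cy=t,cy+dy
    while len(poses)%5: poses.append(poses[-1])
    for i in range(0,len(poses),5):
        R=rot(yaw); rows=[[ [round(float(v),4)+0. for v in R.T@(q-p)/.8], round(-(y-yaw)/90,4)+0.] for q,y in poses[i:i+5]]
        print(str(rows).replace(' ',''))
        p=p+R@np.array(rows[-1][0])*.8; yaw=yaw-rows[-1][1]*90
    print('end',p.round(4),round(yaw,2))
E
python3 - <<'E'
from plan import *
pb,pr,pt=pickle.load(open('poses.pkl','rb'))
s=pickle.load(open('top.pkl','rb'))
px=np.array([[304,313],[412,327],[405,385],[298,360]])/4+[40,60]-.5
w=ray(s,px,.036); c,sn=np.cos(pb[2]),np.sin(pb[2]); d=w[:,:2]-[.648,.171]
print((d@np.array([[c,-sn],[sn,c]])).round(4))
plan([(.4378,-.1363,.26,-103.3),(.4378,-.1363,.14,-103.3),(.4378,-.1363,.087,-103.3,18)],step=35)
E
```

```text
[[ 0.0206  0.0998]
 [ 0.0256  0.0232]
 [-0.016   0.0174]
 [-0.0133  0.0949]]
[[[-0.0291,0.0319,0.0025],np.float64(-0.0405)],[[-0.0582,0.0637,0.005],np.float64(-0.0811)],[[-0.0874,0.0956,0.0075],np.float64(-0.1216)],[[-0.1165,0.1275,0.0101],np.float64(-0.1622)],[[-0.1456,0.1594,0.0126],np.float64(-0.2027)]]
[[[-0.0376,0.0211,0.0025],np.float64(-0.0405)],[[-0.0753,0.0423,0.005],np.float64(-0.0811)],[[-0.1129,0.0634,0.0075],np.float64(-0.1216)],[[-0.1506,0.0846,0.01],np.float64(-0.1622)],[[-0.1882,0.1057,0.0125],np.float64(-0.2027)]]
[[[-0.0424,0.0083,0.0025],np.float64(-0.0405)],[[-0.0847,0.0167,0.0051],np.float64(-0.0811)],[[-0.1271,0.025,0.0076],np.float64(-0.1216)],[[-0.1695,0.0333,0.0101],np.float64(-0.1622)],[[-0.2118,0.0416,0.0126],np.float64(-0.2027)]]
[[[-0.0429,-0.0054,0.0025],np.float64(-0.0405)],[[-0.0429,-0.0054,0.04],np.float64(-0.0405)],[[-0.0429,-0.0054,0.0775],np.float64(-0.0405)],[[-0.0429,-0.0054,0.115],np.float64(-0.0405)],[[-0.0429,-0.0054,0.1525],np.float64(-0.0405)]]
[[[0.0,0.0,0.0221],np.float64(0.0)],[[0.0,0.0,0.0442],np.float64(0.0)],[[0.0,0.0,0.0663],np.float64(0.0)],[[0.0,0.0,0.0663],np.float64(0.0)],[[0.0,0.0,0.0663],np.float64(0.0)]]
end [ 0.4378 -0.1363  0.087 ] -103.3
```

send_rows([
  [[-0.0291,0.0319,0.0025],-0.0405],
  [[-0.0582,0.0637,0.005],-0.0811],
  [[-0.0874,0.0956,0.0075],-0.1216],
  [[-0.1165,0.1275,0.0101],-0.1622],
  [[-0.1456,0.1594,0.0126],-0.2027],
], gripper=1)

```text
clock: 1.62
tool_pos: [0.2829, -0.4817, 0.282]
orientation: [-180.0, 0.0, -143.3]
force: [0.3, 0.4, 0.1]
opening: 0.0876
gripper_force: 0.0
```

send_rows([
  [[-0.0376,0.0211,0.0025],-0.0405],
  [[-0.0753,0.0423,0.005],-0.0811],
  [[-0.1129,0.0634,0.0075],-0.1216],
  [[-0.1506,0.0846,0.01],-0.1622],
  [[-0.1882,0.1057,0.0125],-0.2027],
])

```text
clock: 2.03
tool_pos: [0.3536, -0.324, 0.2723]
orientation: [-180.0, 0.0, -125.0]
force: [1.5, -1.1, -0.8]
opening: 0.0877
gripper_force: 0.0
```

send_rows([
  [[-0.0424,0.0083,0.0025],-0.0405],
  [[-0.0847,0.0167,0.0051],-0.0811],
  [[-0.1271,0.025,0.0076],-0.1216],
  [[-0.1695,0.0333,0.0101],-0.1622],
  [[-0.2118,0.0416,0.0126],-0.2027],
])

```text
clock: 2.45
tool_pos: [0.424, -0.1662, 0.2624]
orientation: [-179.9, 0.0, -106.8]
force: [1.3, 0.1, -0.5]
opening: 0.0875
gripper_force: 0.0
```

```bash
sed -i 's/round(-(y-yaw)\/90,4)+0\./round(float(-(y-yaw)\/90),4)+0./' plan.py
python3 - <<'E'
from plan import *
o=ctrl.get_obs();print(o['clock'],o['tool_pos'],o['orientation'],o['joint_pos'])
plan([(.4378,-.1363,.14,-103.3),(.4378,-.1363,.087,-103.3,18)],step=35)
E
```

```text
2.45 [ 0.42404843 -0.16616144  0.2623674 ] [-1.79936858e+02  2.01055359e-02 -1.06757661e+02] [ 3.51073167e+00  7.31373536e-01 -2.83810473e+01  3.45096295e-03
 -6.08213817e+01 -2.02700845e+01]
[[[-0.0102,-0.0014,0.0382],-0.0096],[[-0.0203,-0.0028,0.0765],-0.0192],[[-0.0305,-0.0043,0.1147],-0.0288],[[-0.0407,-0.0057,0.153],-0.0384],[[-0.0407,-0.0057,0.175],-0.0384]]
[[[0.0,0.0,0.0221],0.0],[[0.0,0.0,0.0442],0.0],[[0.0,0.0,0.0442],0.0],[[0.0,0.0,0.0442],0.0],[[0.0,0.0,0.0442],0.0]]
end [ 0.4378 -0.1363  0.087 ] -103.3
```

send_rows([
  [[-0.0102,-0.0014,0.0382],-0.0096],
  [[-0.0203,-0.0028,0.0765],-0.0192],
  [[-0.0305,-0.0043,0.1147],-0.0288],
  [[-0.0407,-0.0057,0.153],-0.0384],
  [[-0.0407,-0.0057,0.153],-0.0384],
])

```text
clock: 2.87
tool_pos: [0.4351, -0.1372, 0.1351]
orientation: [179.6, -0.1, -103.4]
force: [-1.5, -0.0, -1.1]
opening: 0.0877
gripper_force: 0.0
```

send_rows([
  [[0,0,0.0221],0],
  [[0,0,0.0442],0],
  [[0,0,0.066],0],
  [[0,0,0.066],0],
  [[0,0,0.066],0],
])

```text
clock: 3.28
tool_pos: [0.4376, -0.1383, 0.0873]
orientation: [179.9, -0.0, -103.5]
force: [0.3, 1.1, 0.2]
opening: 0.0874
gripper_force: 0.0
```

send_rows([
  [[0,0,0],0],
  [[0,0,0],0],
  [[0,0,0],0],
  [[0,0,0],0],
  [[0,0,0],0],
], gripper=0)

```text
clock: 3.7
tool_pos: [0.4378, -0.138, 0.0874]
orientation: [-179.9, 0.0, -103.5]
force: [1.5, -0.5, -0.3]
opening: 0.0597
gripper_force: 0.0
```

send_rows([
  [[0,0,0],0],
  [[0,0,0],0],
  [[0,0,0],0],
  [[0,0,0],0],
  [[0,0,0],0],
])

```text
clock: 4.12
tool_pos: [0.4376, -0.138, 0.0868]
orientation: [-180.0, -0.0, -103.5]
force: [0.5, -0.4, 0.1]
opening: 0.0265
gripper_force: 0.3
```

send_rows([
  [[0,0,0],0],
  [[0,0,0],0],
  [[0,0,0],0],
  [[0,0,-0.02],0],
  [[0,0,-0.04],0],
])

```text
clock: 4.53
tool_pos: [0.4365, -0.1381, 0.1182]
orientation: [179.8, -0.1, -103.5]
force: [0.1, 0.1, -2.1]
opening: 0.0257
gripper_force: 29.9
```

send_rows([
  [[0,0,-0.035],0],
  [[0,0,-0.07],0],
  [[0,0,-0.105],0],
  [[0,0,-0.14],0],
  [[0,0,-0.14],0],
])

```text
clock: 4.95
tool_pos: [0.4398, -0.1382, 0.236]
orientation: [-179.5, 0.1, -103.4]
force: [1.5, 0.1, -1.5]
opening: 0.0263
gripper_force: 29.9
```

Run:
```python
from fit import *
o=ctrl.get_obs();print(o['clock'],o['tool_pos'],o['orientation'],o['opening'],o['gripper_force'])
pb,pr,pt=pickle.load(open('poses.pkl','rb'))
s=shot('top');s2=shot('scene')
dz=o['tool_pos'][2]-.0869
a=s['color'][:,:,::-1].copy();k=4
off=np.array([110,150]);a=cv2.resize(a[150:270,110:290],None,fx=k,fy=k,interpolation=2)
# expected from gripper
psi=np.radians(o['orientation'][2]+180); u=np.array([np.cos(psi),np.sin(psi)])
p=np.r_[np.array(o['tool_pos'][:2])+.0135*u,psi]; print('exp',p)
for P in(HND,ROD,LEG):draw(a,s,P+[0,0,dz],p,off,k,(0,255,0))
cv2.imwrite('pics/g1.png',a)
off=np.array([200,90]);b=cv2.resize(s2['color'][90:230,200:350,::-1].copy(),None,fx=k,fy=k,interpolation=2)
for P in(HND,ROD,LEG):draw(b,s2,P+[0,0,dz],p,off,k,(0,255,0))
cv2.imwrite('pics/g2.png',b)
```

```text
4.95 [ 0.43976252 -0.13818407  0.23595208] [-1.79544975e+02  8.04762302e-02 -1.03433825e+02] 0.026298218745610717 29.920035302639008
exp [ 0.44289887 -0.12505344  1.33633184]
```

View pics/g2.png

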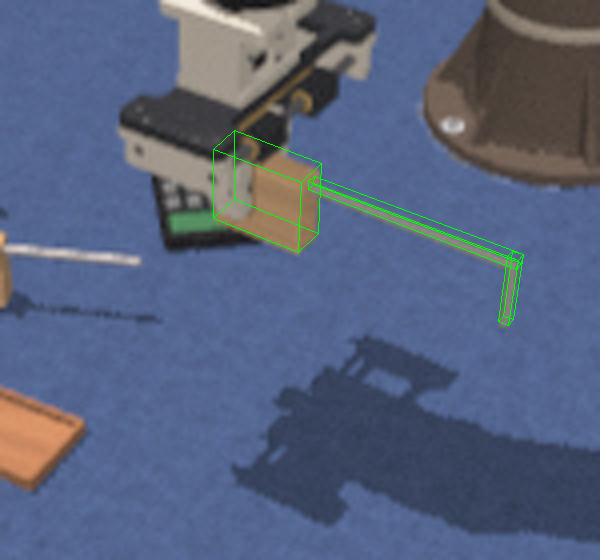

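Run:
```python
from plan import *
plan([(.6307,.0993,.236,-102.8),(.6307,.0993,.236,-102.8),(.6307,.0993,.236,-102.8),(.6307,.0993,.135,-102.8,20)],start=(.4378,-.138,.236,-103.4))
```

```text
[[[-0.0313,-0.0151,0.0],-0.0006],[[-0.0626,-0.0301,0.0],-0.0012],[[-0.0939,-0.0452,0.0],-0.0018],[[-0.1252,-0.0603,0.0],-0.0024],[[-0.1566,-0.0754,0.0],-0.003]]
[[[-0.0312,-0.0152,0.0],-0.0006],[[-0.0624,-0.0304,0.0],-0.0012],[[-0.0937,-0.0456,0.0],-0.0018],[[-0.1249,-0.0609,0.0],-0.0025],[[-0.1562,-0.0761,0.0],-0.0031]]
[[[-0.0311,-0.0154,0.0],-0.0006],[[-0.0311,-0.0154,0.0],-0.0006],[[-0.0311,-0.0154,0.0],-0.0006],[[-0.0311,-0.0154,0.021],-0.0006],[[-0.0311,-0.0154,0.0421],-0.0006]]
[[[0.0,0.0,0.021],0.0],[[0.0,0.0,0.0421],0.0],[[0.0,0.0,0.0631],0.0],[[0.0,0.0,0.0841],0.0],[[0.0,0.0,0.0841],0.0]]
end [0.6307 0.0993 0.135 ] -102.8
```

send_rows([
  [[-0.0313,-0.0151,0],-0.0006],
  [[-0.0626,-0.0301,0],-0.0012],
  [[-0.0939,-0.0452,0],-0.0018],
  [[-0.1252,-0.0603,0],-0.0024],
  [[-0.1566,-0.0754,0],-0.003],
])

```text
clock: 5.47
tool_pos: [0.5251, -0.0293, 0.2289]
orientation: [179.8, -0.1, -103.2]
force: [0.7, -0.7, -1.8]
opening: 0.0259
gripper_force: 29.9
```

send_rows([
  [[-0.0312,-0.0152,0],-0.0006],
  [[-0.0624,-0.0304,0],-0.0012],
  [[-0.0937,-0.0456,0],-0.0018],
  [[-0.1249,-0.0609,0],-0.0025],
  [[-0.1562,-0.0761,0],-0.0031],
])

```text
clock: 5.88
tool_pos: [0.613, 0.0784, 0.2283]
orientation: [179.8, -0.1, -103.0]
force: [0.1, 0.2, -1.5]
opening: 0.0259
gripper_force: 29.9
```

send_rows([
  [[-0.0311,-0.0154,0],-0.0006],
  [[-0.0311,-0.0154,0],-0.0006],
  [[-0.0311,-0.0154,0],-0.0006],
  [[-0.0311,-0.0154,0.021],-0.0006],
  [[-0.0311,-0.0154,0.0421],-0.0006],
])

```text
clock: 6.3
tool_pos: [0.6303, 0.0986, 0.1961]
orientation: [180.0, -0.0, -102.9]
force: [0.3, 0.2, -2.4]
opening: 0.026
gripper_force: 29.9
```

Run:
```python
from fit import *
o=ctrl.get_obs();print(o['clock'],o['tool_pos'],o['orientation'],o['opening'],o['gripper_force'])
s=shot('top'); dz=o['tool_pos'][2]-.0869
psi=np.radians(o['orientation'][2]+180); u=np.array([np.cos(psi),np.sin(psi)])
p=np.r_[np.array(o['tool_pos'][:2])+.0135*u,psi]
k=5;off=np.array([70,90]);a=cv2.resize(s['color'][90:200,70:225,::-1].copy(),None,fx=k,fy=k,interpolation=2)
for P in(ROD,LEG):draw(a,s,P+[0,0,dz],p,off,k,(0,255,0))
cv2.imwrite('pics/g3.png',a)
```

```text
6.3 [0.63027753 0.09857216 0.19605555] [ 1.79972739e+02 -2.38770490e-03 -1.02903408e+02] 0.026023382831057283 29.91931289434433
```

View pics/g3.png

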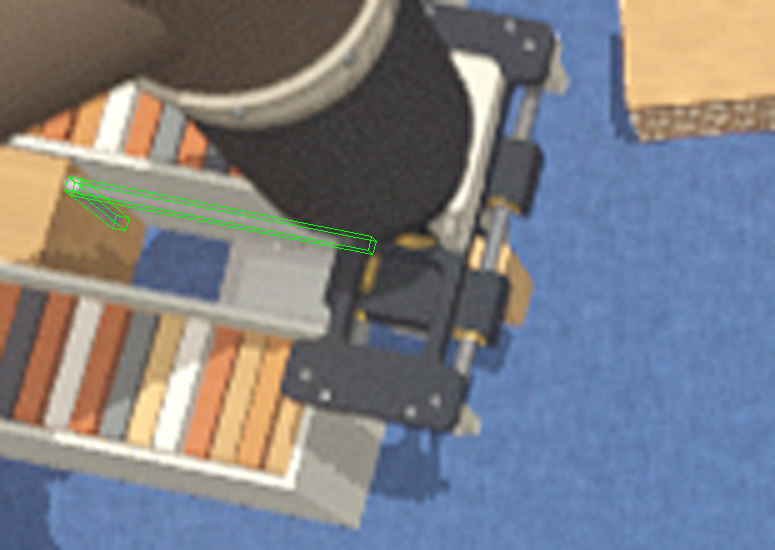

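send_rows([
  [[0,0,0.022],0],
  [[0,0,0.044],0],
  [[0,0,0.066],0],
  [[0,0,0.066],0],
  [[0,0,0.066],0],
])

```text
clock: 6.77
tool_pos: [0.6298, 0.0981, 0.1433]
orientation: [179.8, -0.1, -102.9]
force: [0.3, 0.0, -0.3]
opening: 0.0256
gripper_force: 29.9
```

send_rows([
  [[0,0,0.014],0],
  [[0,0,0.028],0],
  [[0,0,0.042],0],
  [[0,0,0.053],0],
  [[0,0,0.063],0],
])

```text
clock: 7.18
tool_pos: [0.6305, 0.0988, 0.0926]
orientation: [180.0, -0.0, -102.9]
force: [0.4, -0.3, -2.0]
opening: 0.0259
gripper_force: 29.9
```

Run:
```python
from plan import *
o=ctrl.get_obs();print(o['clock'],o['tool_pos'],o['orientation'],o['force'])
```

```text
7.1833 [0.63046295 0.09878952 0.09261874] [ 1.79953208e+02 -3.20405634e-02 -1.02893668e+02] [ 0.44709062 -0.27263233 -2.00008346]
```

send_rows([
  [[0.012,0,0],0],
  [[0.025,0,0],0],
  [[0.038,0,0],0],
  [[0.05,0,0],0],
  [[0.062,0,0],0],
])

```text
clock: 7.6
tool_pos: [0.6197, 0.0494, 0.0945]
orientation: [-180.0, 0.0, -102.9]
force: [1.0, 1.4, -2.8]
opening: 0.0255
gripper_force: 29.9
```

send_rows([
  [[0.012,0,0],0],
  [[0.025,0,0],0],
  [[0.038,0,0],0],
  [[0.05,0,0],0],
  [[0.062,0,0],0],
])

```text
clock: 8.02
tool_pos: [0.6084, 0.0012, 0.094]
orientation: [-180.0, 0.0, -102.9]
force: [-0.7, 1.5, -2.5]
opening: 0.0258
gripper_force: 29.9
```

Run:
```python
from fit import *
o=ctrl.get_obs();print(o['clock'],o['tool_pos'],o['orientation'],o['force'],o['gripper_force'])
s=shot('top')
k=5;a=cv2.resize(s['color'][90:200,90:245,::-1].copy(),None,fx=k,fy=k,interpolation=2)
cv2.imwrite('pics/g4.png',a)
```

```text
8.0167 [0.60842466 0.00118708 0.09397406] [-1.79999541e+02  1.11439656e-03 -1.02899136e+02] [-0.67544811  1.4541969  -2.50395503] 29.91916000843048
```

View pics/g4.png

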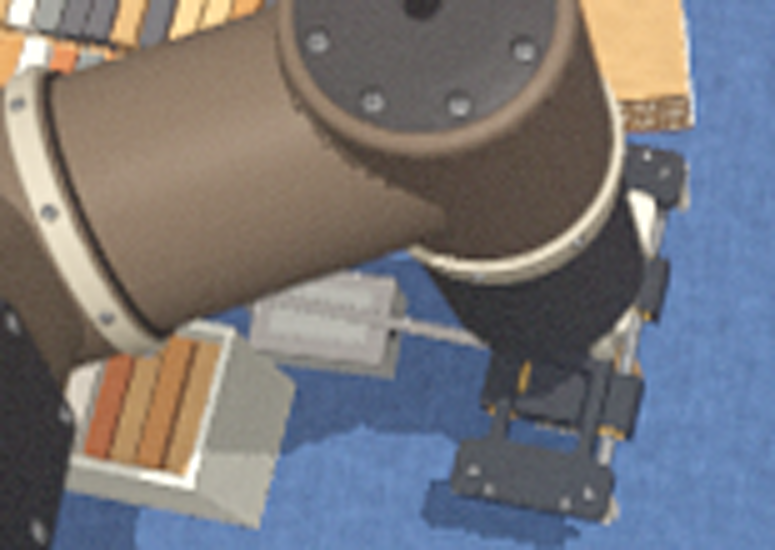

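The tin is being drawn out straight: its near end is at (395,320) in the crop, about 40 mm clear of the mouth, with the rod on top of it. I'll keep pulling.

send_rows([
  [[0.012,0,0],0],
  [[0.025,0,0],0],
  [[0.038,0,0],0],
  [[0.05,0,0],0],
  [[0.062,0,0],0],
])

```text
clock: 8.48
tool_pos: [0.5974, -0.0471, 0.0939]
orientation: [180.0, 0.0, -102.9]
force: [-0.3, 1.4, -1.5]
opening: 0.0259
gripper_force: 29.9
```

send_rows([
  [[0.012,0,0],0],
  [[0.024,0,0],0],
  [[0.036,0,0],0],
  [[0.045,0,0],0],
  [[0.05,0,0],0],
])

```text
clock: 8.9
tool_pos: [0.5884, -0.0862, 0.0939]
orientation: [180.0, -0.0, -102.9]
force: [-0.3, 1.7, -0.7]
opening: 0.0261
gripper_force: 29.9
```

Run:
```python
from fit import *
o=ctrl.get_obs();print(o['clock'],o['tool_pos'],o['orientation'],o['force'],o['gripper_force'])
pb,pr,pt=pickle.load(open('poses.pkl','rb'))
for n in('top','scene'):
    s=shot(n)
    for d in ctrl.cut_out(s,'tin')[:4]:
        px=np.array(d['xy'])*[512,384]; w=ray(s,px,.03)[0,:2]; q=w-pb[:2]
        c,sn=np.cos(pb[2]),np.sin(pb[2]);print(n,d['conf'],px,w,[q[0]*c+q[1]*sn,-q[0]*sn+q[1]*c])
        if n=='scene': pass
```

```text
8.9 [ 0.5883544  -0.08618594  0.09389211] [ 1.79987570e+02 -4.39834742e-03 -1.02929365e+02] [-0.34921074  1.68063571 -0.72882911] 29.916261434555054
top 0.75 [188.9792 162.2016] [0.61634905 0.05893293] [np.float64(-0.0036677033953460836), np.float64(-0.11637840282198447)]
scene 0.64 [309.4016 245.9904] [0.64911969 0.06430383] [np.float64(0.027099974922392158), np.float64(-0.10388396311103536)]
scene 0.57 [393.8816 193.1136] [0.37841553 0.24101246] [np.float64(-0.2760145873432247), np.float64(0.008491489542003954)]
```

Run:
```python
from plan import *
x,y=.5884,-.0862; u=np.array([.2236,.9747])
a=(x+.012*u[0],y+.012*u[1])
plan([(*a,.0935,-102.9,8),(*a,.174,-102.9,20),(.4378,-.138,.174,-103.4),(.4378,-.138,.174,-103.4),(.4378,-.138,.11,-103.4,20),(.4378,-.138,.0872,-103.4,7)],start=(x,y,.0935,-102.9))
```

```text
[[[-0.0075,0.0,0.0],0.0],[[-0.015,0.0,0.0],0.0],[[-0.015,0.0,-0.0201],0.0],[[-0.015,0.0,-0.0402],0.0],[[-0.015,0.0,-0.0604],0.0]]
[[[0.0,0.0,-0.0201],0.0],[[0.0,0.0,-0.0402],0.0],[[0.02,0.0282,-0.0402],0.0009],[[0.04,0.0563,-0.0402],0.0019],[[0.0601,0.0845,-0.0402],0.0028]]
[[[0.0201,0.0281,0.0],0.0009],[[0.0403,0.0562,0.0],0.0018],[[0.0604,0.0843,0.0],0.0028],[[0.0604,0.0843,0.0],0.0028],[[0.0604,0.0843,0.02],0.0028]]
[[[0.0,0.0,0.02],0.0],[[0.0,0.0,0.04],0.0],[[0.0,0.0,0.06],0.0],[[0.0,0.0,0.0671],0.0],[[0.0,0.0,0.0742],0.0]]
[[[0.0,0.0,0.0072],0.0],[[0.0,0.0,0.0143],0.0],[[0.0,0.0,0.0143],0.0],[[0.0,0.0,0.0143],0.0],[[0.0,0.0,0.0143],0.0]]
end [ 0.4378 -0.138   0.0872] -103.4
```

send_rows([
  [[-0.0075,0,0],0],
  [[-0.015,0,0],0],
  [[-0.015,0,-0.02],0],
  [[-0.015,0,-0.04],0],
  [[-0.015,0,-0.06],0],
])

```text
clock: 9.52
tool_pos: [0.5915, -0.0723, 0.1422]
orientation: [180.0, -0.0, -102.8]
force: [0.5, 0.5, -1.0]
opening: 0.0257
gripper_force: 29.9
```

send_rows([
  [[0,0,-0.02],0],
  [[0,0,-0.04],0],
  [[0.02,0.0282,-0.04],0.0009],
  [[0.04,0.0563,-0.04],0.0019],
  [[0.06,0.0845,-0.04],0.0028],
])

```text
clock: 9.93
tool_pos: [0.5142, -0.1044, 0.174]
orientation: [-180.0, 0.0, -103.1]
force: [-0.8, 0.2, -1.3]
opening: 0.0258
gripper_force: 29.9
```

send_rows([
  [[0.02,0.0281,0],0.0009],
  [[0.04,0.0562,0],0.0018],
  [[0.06,0.0843,0],0.0028],
  [[0.06,0.0843,0],0.0028],
  [[0.06,0.0843,0.02],0.0028],
])

```text
clock: 10.35
tool_pos: [0.4391, -0.1363, 0.1606]
orientation: [-179.7, 0.1, -103.4]
force: [0.4, 0.8, -2.2]
opening: 0.0256
gripper_force: 29.9
```

send_rows([
  [[0,0,0.02],0],
  [[0,0,0.04],0],
  [[0,0,0.06],0],
  [[0,0,0.067],0],
  [[0,0,0.072],0],
])

```text
clock: 10.77
tool_pos: [0.4382, -0.136, 0.0997]
orientation: [179.9, -0.0, -103.3]
force: [0.3, 0.6, -1.5]
opening: 0.0255
gripper_force: 29.9
```

Run:
```python
from plan import *
o=ctrl.get_obs();print(o['clock'],o['tool_pos'],o['orientation'],o['force'])
```

```text
10.7667 [ 0.43820562 -0.13601023  0.0996707 ] [ 1.79923117e+02 -3.12589090e-02 -1.03342982e+02] [ 0.33901228  0.56538161 -1.47148953]
```

Lower the last 12.5 mm gently, release, and rise clear.

send_rows([
  [[0,0,0.006],0],
  [[0,0,0.011],0],
  [[0,0,0.015],0],
  [[0,0,0.0155],0],
  [[0,0,0.0155],0],
])

```text
clock: 11.18
tool_pos: [0.4383, -0.1365, 0.0881]
orientation: [-180.0, 0.0, -103.4]
force: [0.7, -1.3, -1.7]
opening: 0.0257
gripper_force: 29.9
```

send_rows([
  [[0,0,0],0],
  [[0,0,0],0],
  [[0,0,0],0],
  [[0,0,0],0],
  [[0,0,0],0],
], gripper=1)

```text
clock: 11.6
tool_pos: [0.4383, -0.1365, 0.0881]
orientation: [-180.0, 0.0, -103.4]
force: [-0.2, 0.1, -0.1]
opening: 0.0536
gripper_force: 0.0
```

send_rows([
  [[0,0,0],0],
  [[0,0,0],0],
  [[0,0,0],0],
  [[0,0,0],0],
  [[0,0,0],0],
])

```text
clock: 12.02
tool_pos: [0.4382, -0.1365, 0.0879]
orientation: [180.0, -0.0, -103.4]
force: [0.0, -0.0, 0.0]
opening: 0.0852
gripper_force: 0.0
```

send_rows([
  [[0,0,-0.03],0],
  [[0,0,-0.065],0],
  [[0,0,-0.1],0],
  [[0,0,-0.135],0],
  [[0,0,-0.17],0],
])

```text
clock: 12.43
tool_pos: [0.4378, -0.1365, 0.2253]
orientation: [180.0, 0.0, -103.4]
force: [0.4, -0.1, 0.2]
opening: 0.0879
gripper_force: 0.0
```

Run:
```python
from fit import *
o=ctrl.get_obs();print(o['clock'],o['tool_pos'],o['orientation'],o['force'])
s=shot('top','a.png'); s2=shot('scene')
views=[]
for n,v in(('top',s),('scene',s2)):
    for d in ctrl.cut_out(v,'tin')[:4]:
        w=ray(v,np.array(d['xy'])*[512,384],.018)[0]; print(n,d['conf'],w)
        if np.hypot(w[0]-.62,w[1]-.06)<.06: views.append((v,d['pixels']))
for vv in [[v] for v in views]+[views]:
    p,c=fit(vv,[TIN],[.618,.06,1.35]); print('tin',p[:2].round(4),np.degrees(p[2]),c)
k=3;off=np.array([110,90]);a=cv2.resize(s['color'][90:270,110:290,::-1].copy(),None,fx=k,fy=k,interpolation=2)
draw(a,s,TIN,p,off,k,(0,255,0))
pb,pr,pt=pickle.load(open('poses.pkl','rb'))
off=np.array([140,110]);b=cv2.resize(s2['color'][110:290,140:370,::-1].copy(),None,fx=k,fy=k,interpolation=2)
draw(b,s2,TIN,p,off,k,(0,255,0))
draw(b,s2,TRAY,pt,off,k,(0,0,255))
cv2.imwrite('pics/k1.png',a);cv2.imwrite('pics/k2.png',b)
```

```text
12.4333 [ 0.43783779 -0.13652037  0.22531898] [ 1.79993564e+02  1.25949415e-03 -1.03393247e+02] [ 0.42814609 -0.13683211  0.19822318]
top 0.65 [0.64553181 0.06493889 0.018     ]
scene 0.93 [0.63366819 0.05882791 0.018     ]
scene 0.44 [ 0.44415289 -0.11743232  0.018     ]
tin [0.6448 0.0669] 77.88853325193097 0.4645436972225049
tin [0.6354 0.0653] 92.10721626392281 0.08632149011241486
tin [0.6354 0.0654] 91.80735158189181 0.27662879454683337
```

View pics/k2.png

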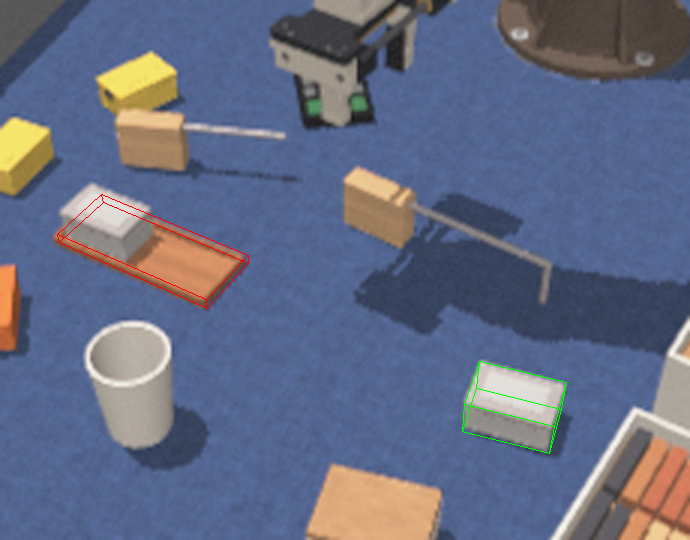

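Run:
```python
from plan import *
plan([(.634,.0657,.2,-88.),(.634,.0657,.2,-88.),(.634,.0657,.12,-88.,30),(.634,.0657,.079,-88.,12)],start=(.4378,-.1365,.2253,-103.4),turn=3)
```

```text
[[[-0.0303,-0.018,0.0032],-0.0171],[[-0.0605,-0.036,0.0063],-0.0342],[[-0.0908,-0.054,0.0095],-0.0513],[[-0.1211,-0.072,0.0126],-0.0684],[[-0.1514,-0.09,0.0158],-0.0856]]
[[[-0.0275,-0.0219,0.0032],-0.0171],[[-0.0551,-0.0438,0.0063],-0.0342],[[-0.0827,-0.0657,0.0095],-0.0513],[[-0.1103,-0.0876,0.0127],-0.0684],[[-0.1379,-0.1095,0.0158],-0.0855]]
[[[0.0,0.0,0.0],0.0],[[0.0,0.0,0.0334],0.0],[[0.0,0.0,0.0667],0.0],[[0.0,0.0,0.1],0.0],[[0.0,0.0,0.1128],0.0]]
[[[0.0,0.0,0.0128],0.0],[[0.0,0.0,0.0257],0.0],[[0.0,0.0,0.0385],0.0],[[0.0,0.0,0.0385],0.0],[[0.0,0.0,0.0385],0.0]]
end [0.634  0.0657 0.079 ] -88.0
```

send_rows([
  [[-0.0303,-0.018,0.0032],-0.0171],
  [[-0.0605,-0.036,0.0063],-0.0342],
  [[-0.0908,-0.054,0.0095],-0.0513],
  [[-0.1211,-0.072,0.0126],-0.0684],
  [[-0.1514,-0.09,0.0158],-0.0856],
])

```text
clock: 13.05
tool_pos: [0.5363, -0.0345, 0.2095]
orientation: [179.9, -0.0, -95.6]
force: [0.2, -0.1, -0.1]
opening: 0.0877
gripper_force: 0.0
```

send_rows([
  [[-0.0275,-0.0219,0.0032],-0.0171],
  [[-0.0551,-0.0438,0.0063],-0.0342],
  [[-0.0827,-0.0657,0.0095],-0.0513],
  [[-0.1103,-0.0876,0.0127],-0.0684],
  [[-0.1379,-0.1095,0.0158],-0.0855],
])

```text
clock: 13.47
tool_pos: [0.6345, 0.0666, 0.1963]
orientation: [179.8, -0.1, -87.9]
force: [0.7, -0.8, -0.1]
opening: 0.0875
gripper_force: 0.0
```

send_rows([
  [[0,0,0],0],
  [[0,0,0.033],0],
  [[0,0,0.066],0],
  [[0,0,0.1],0],
  [[0,0,0.1],0],
])

```text
clock: 13.88
tool_pos: [0.6303, 0.0645, 0.1115]
orientation: [179.4, -0.2, -88.1]
force: [-1.8, 0.0, -1.0]
opening: 0.0877
gripper_force: 0.0
```

Run:
```python
from fit import *
from plan import plan
o=ctrl.get_obs();print(o['clock'],o['tool_pos'],o['orientation'],o['opening'])
s2=shot('scene');k=4
P=box(-.0095,.0095,-.044,.044,.0,.036)
off=np.array([235,160]);b=cv2.resize(s2['color'][160:300,235:400,::-1].copy(),None,fx=k,fy=k,interpolation=2)
draw(b,s2,TIN,(.6354,.0654,np.radians(91.8)),off,k,(0,255,0))
cv2.imwrite('pics/k3.png',b)
plan([(.634,.0657,.079,-88.,12)])
```

```text
13.8833 [0.63029935 0.06449901 0.11149032] [ 1.79363029e+02 -1.50359418e-01 -8.80796634e+01] 0.08773508238296804
[[[-0.0004,-0.0009,0.0148],-0.0001],[[-0.0007,-0.0019,0.0296],-0.0002],[[-0.0011,-0.0028,0.0444],-0.0003],[[-0.0011,-0.0028,0.0444],-0.0003],[[-0.0011,-0.0028,0.0444],-0.0003]]
end [0.634  0.0657 0.079 ] -88.0
```

View pics/k3.png

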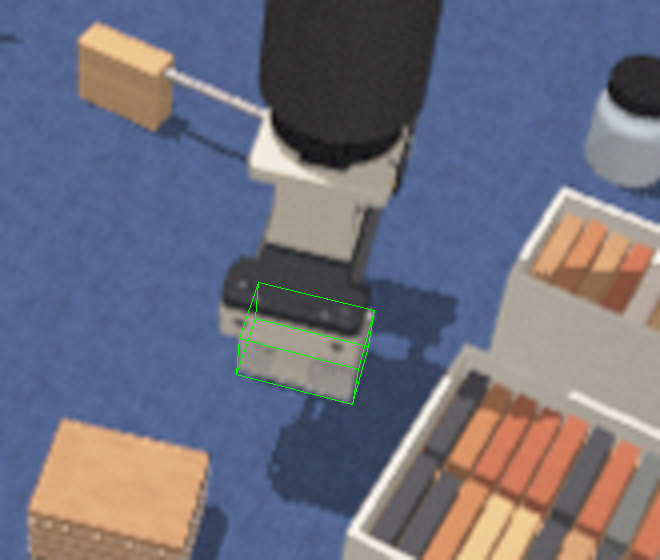

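send_rows([
  [[0,0,0.013],0],
  [[0,0,0.026],0],
  [[0,0,0.039],0],
  [[0,0,0.049],0],
  [[0,0,0.049],0],
])

```text
clock: 14.35
tool_pos: [0.6335, 0.0654, 0.0777]
orientation: [179.9, -0.0, -88.0]
force: [-0.7, -0.6, -0.7]
opening: 0.0877
gripper_force: 0.0
```

send_rows([
  [[0,0,0],0],
  [[0,0,0],0],
  [[0,0,0],0],
  [[0,0,0],0],
  [[0,0,0],0],
])

```text
clock: 14.77
tool_pos: [0.6347, 0.0658, 0.08]
orientation: [-179.9, 0.0, -88.0]
force: [-0.3, 0.4, 0.1]
opening: 0.0878
gripper_force: 0.0
```

send_rows([
  [[0,0,0],0],
  [[0,0,0],0],
  [[0,0,0],0],
  [[0,0,0],0],
  [[0,0,0],0],
], gripper=0)

```text
clock: 15.18
tool_pos: [0.6344, 0.0657, 0.0794]
orientation: [180.0, 0.0, -88.0]
force: [-0.1, 0.3, -0.4]
opening: 0.0596
gripper_force: 0.0
```

send_rows([
  [[0,0,0],0],
  [[0,0,0],0],
  [[0,0,0],0],
  [[0,0,0],0],
  [[0,0,0],0],
])

```text
clock: 15.6
tool_pos: [0.634, 0.0656, 0.0794]
orientation: [180.0, -0.0, -88.0]
force: [-1.9, -0.3, 1.5]
opening: 0.0495
gripper_force: 29.8
```

send_rows([
  [[0,0,-0.015],0],
  [[0,0,-0.03],0],
  [[0,0,-0.05],0],
  [[0,0,-0.07],0],
  [[0,0,-0.07],0],
])

```text
clock: 16.02
tool_pos: [0.6368, 0.0664, 0.1403]
orientation: [-179.6, 0.1, -87.9]
force: [0.9, 0.3, -2.0]
opening: 0.0495
gripper_force: 29.8
```

Run:
```python
from fit import *
from plan import plan
o=ctrl.get_obs();print(o['clock'],o['tool_pos'],o['orientation'],o['opening'],o['gripper_force'],o['force'])
s2=shot('scene');dz=o['tool_pos'][2]-.080
for d in ctrl.cut_out(s2,'tin')[:3]:
    w=ray(s2,np.array(d['xy'])*[512,384],.018+dz)[0];print(d['conf'],w)
    if np.hypot(w[0]-.635,w[1]-.065)<.05:
        p,c=fit([(s2,d['pixels'])],[TIN+[0,0,dz]],[.635,.065,1.6]);print(p[:2],np.degrees(p[2]),c)
plan([(.561,-.2765,.14,-100.),(.561,-.2765,.14,-100.),(.561,-.2765,.11,-100.,15)],start=(.6347,.0657,.136,-88))
```

```text
16.0167 [0.63676825 0.06637857 0.14027113] [-1.79603645e+02  8.74487408e-02 -8.79395607e+01] 0.04951648409414257 29.76520210504532 [ 0.92814775  0.25698792 -1.99741491]
0.4 [0.67024312 0.09761643 0.07827113]
[0.64263243 0.06258199] 95.9429496446514 0.9888579387186629
[[[0.0354,0.0089,-0.0004],0.0111],[[0.0707,0.0178,-0.0008],0.0222],[[0.1061,0.0267,-0.0012],0.0333],[[0.1414,0.0357,-0.0017],0.0444],[[0.1768,0.0446,-0.0021],0.0556]]
[[[0.036,0.0058,-0.0004],0.0111],[[0.072,0.0116,-0.0008],0.0222],[[0.108,0.0174,-0.0012],0.0333],[[0.144,0.0232,-0.0016],0.0444],[[0.18,0.029,-0.0021],0.0555]]
[[[0.0363,0.0026,-0.0004],0.0111],[[0.0727,0.0053,-0.0008],0.0222],[[0.0727,0.0053,-0.0008],0.0222],[[0.0727,0.0053,0.0117],0.0222],[[0.0727,0.0053,0.0242],0.0222]]
[[[0.0,0.0,0.0125],0.0],[[0.0,0.0,0.0125],0.0],[[0.0,0.0,0.0125],0.0],[[0.0,0.0,0.0125],0.0],[[0.0,0.0,0.0125],0.0]]
end [ 0.561  -0.2765  0.11  ] -100.0
```

send_rows([
  [[0.0354,0.0089,0],0.0111],
  [[0.0707,0.0178,0],0.0222],
  [[0.1061,0.0267,0],0.0333],
  [[0.1414,0.0357,0],0.0444],
  [[0.1768,0.0446,0],0.0556],
])

```text
clock: 16.53
tool_pos: [0.6028, -0.078, 0.1346]
orientation: [179.9, -0.0, -93.0]
force: [-0.0, 1.6, -1.8]
opening: 0.0498
gripper_force: 29.8
```

send_rows([
  [[0.036,0.0058,0],0.0111],
  [[0.072,0.0116,0],0.0222],
  [[0.108,0.0174,0],0.0333],
  [[0.144,0.0232,0],0.0444],
  [[0.18,0.029,0],0.0555],
])

```text
clock: 16.95
tool_pos: [0.5721, -0.2207, 0.1346]
orientation: [179.9, 0.0, -98.0]
force: [0.9, 1.2, -2.6]
opening: 0.0493
gripper_force: 29.8
```

send_rows([
  [[0.036,0.0026,0],0.0111],
  [[0.0727,0.0053,0],0.0222],
  [[0.0727,0.0053,0],0.0222],
  [[0.0727,0.0053,0.012],0.0222],
  [[0.0727,0.0053,0.02],0.0222],
])

```text
clock: 17.37
tool_pos: [0.5601, -0.2765, 0.118]
orientation: [180.0, 0.0, -100.0]
force: [-0.1, 0.5, -2.5]
opening: 0.0499
gripper_force: 29.8
```

send_rows([
  [[0,0,0.01],0],
  [[0,0,0.015],0],
  [[0,0,0.015],0],
  [[0,0,0.015],0],
  [[0,0,0.015],0],
])

```text
clock: 17.78
tool_pos: [0.5611, -0.276, 0.1076]
orientation: [-180.0, -0.0, -99.9]
force: [0.4, 0.3, -1.2]
opening: 0.0493
gripper_force: 29.8
```

Run:
```python
from fit import *
from plan import plan
o=ctrl.get_obs();print(o['clock'],o['tool_pos'],o['orientation'],o['opening'],o['gripper_force'],o['force'])
pb,pr,pt=pickle.load(open('poses.pkl','rb'));print(pt)
s2=shot('scene');dz=o['tool_pos'][2]-.0794
k=5
off=np.array([145,140]);b=cv2.resize(s2['color'][140:250,145:280,::-1].copy(),None,fx=k,fy=k,interpolation=2)
draw(b,s2,TIN+[0,0,dz],np.r_[o['tool_pos'][:2],np.radians(o['orientation'][2])],off,k,(0,255,0))
draw(b,s2,TRAY,pt,off,k,(0,0,255))
cv2.imwrite('pics/k4.png',b)
q=pt[:2]+.045*np.array([-np.sin(pt[2]),np.cos(pt[2])]);print(q)
plan([(*q,.087,np.degrees(pt[2])-90,10)])
```

```text
17.7833 [ 0.561089   -0.27604738  0.10756024] [-1.79989080e+02 -7.69586709e-03 -9.99366104e+01] 0.04930823371585578 29.76521909236908 [ 0.36373015  0.26026044 -1.21474467]
[ 0.55308123 -0.32084495 -0.17664788]
[ 0.5609891  -0.27654522]
[[[0.0002,0.0,0.0087],0.0006],[[0.0003,0.0001,0.0173],0.0013],[[0.0005,0.0001,0.026],0.0019],[[0.0005,0.0001,0.026],0.0019],[[0.0005,0.0001,0.026],0.0019]]
end [ 0.561  -0.2765  0.087 ] -100.12
```

View pics/k4.png

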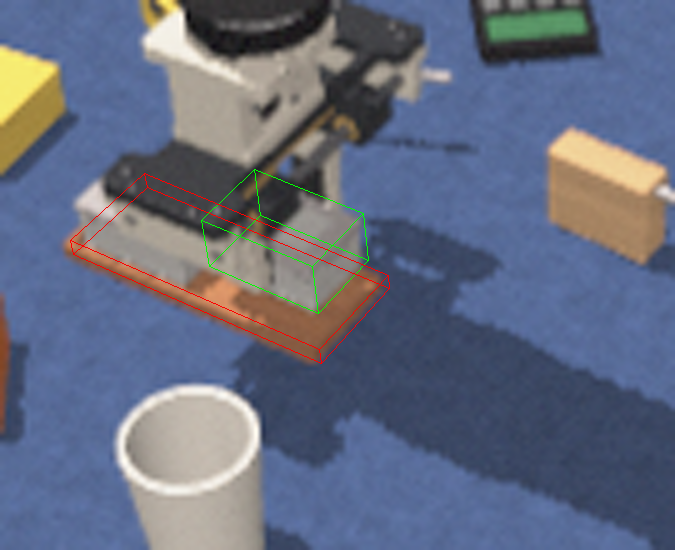

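send_rows([
  [[0,0,0.008],0],
  [[0,0,0.016],0],
  [[0,0,0.022],0],
  [[0,0,0.0255],0],
  [[0,0,0.0275],0],
])

```text
clock: 18.25
tool_pos: [0.5603, -0.2765, 0.0846]
orientation: [179.9, 0.0, -100.0]
force: [1.0, -0.6, -1.6]
opening: 0.0498
gripper_force: 29.8
```

send_rows([
  [[0,0,0],0],
  [[0,0,0],0],
  [[0,0,0],0],
  [[0,0,0],0],
  [[0,0,0],0],
])

```text
clock: 18.67
tool_pos: [0.5609, -0.2765, 0.0857]
orientation: [-180.0, 0.0, -100.0]
force: [0.6, -0.7, -2.5]
opening: 0.0499
gripper_force: 29.8
```

Bottom is about 1 mm above the floor; lower slightly, release, rise.

send_rows([
  [[0,0,0.0008],0],
  [[0,0,0.0015],0],
  [[0,0,0.0015],0],
  [[0,0,0.0015],0],
  [[0,0,0.0015],0],
])

```text
clock: 19.08
tool_pos: [0.5607, -0.2765, 0.0842]
orientation: [-180.0, 0.0, -100.0]
force: [0.0, -1.3, -3.5]
opening: 0.0492
gripper_force: 29.8
```

send_rows([
  [[0,0,0],0],
  [[0,0,0],0],
  [[0,0,0],0],
  [[0,0,0],0],
  [[0,0,0],0],
], gripper=1)

```text
clock: 19.5
tool_pos: [0.5608, -0.2765, 0.0844]
orientation: [-180.0, -0.0, -100.0]
force: [0.3, 0.0, -0.5]
opening: 0.0771
gripper_force: 0.0
```

send_rows([
  [[0,0,0],0],
  [[0,0,0],0],
  [[0,0,0],0],
  [[0,0,0],0],
  [[0,0,0],0],
])

```text
clock: 19.92
tool_pos: [0.5607, -0.2765, 0.0842]
orientation: [180.0, 0.0, -100.0]
force: [0.1, 0.2, -0.1]
opening: 0.0871
gripper_force: 0.0
```

send_rows([
  [[0,0,-0.02],0],
  [[0,0,-0.05],0],
  [[0,0,-0.09],0],
  [[0,0,-0.13],0],
  [[0,0,-0.17],0],
])

```text
clock: 20.33
tool_pos: [0.5604, -0.2764, 0.2216]
orientation: [180.0, -0.0, -100.0]
force: [1.1, 0.1, 0.2]
opening: 0.0876
gripper_force: 0.0
```

send_rows([
  [[-0.03,0,-0.02],0],
  [[-0.07,0,-0.05],0],
  [[-0.11,0,-0.06],0],
  [[-0.15,0,-0.06],0],
  [[-0.19,0,-0.06],0],
])

```text
clock: 20.75
tool_pos: [0.5873, -0.1254, 0.2695]
orientation: [-179.9, 0.0, -100.0]
force: [0.1, 0.7, -0.4]
opening: 0.0876
gripper_force: 0.0
```

Run:
```python
from fit import *
o=ctrl.get_obs();print(o['clock'],o['tool_pos'],o['force'])
pb,pr,pt=pickle.load(open('poses.pkl','rb'))
s2=shot('scene');s=shot('top')
q=pt[:2]+.045*np.array([-np.sin(pt[2]),np.cos(pt[2])])
k=3;off=np.array([120,110]);b=cv2.resize(s2['color'][110:290,120:350,::-1].copy(),None,fx=k,fy=k,interpolation=2)
draw(b,s2,TIN+[0,0,.005],np.r_[q,pt[2]+np.pi/2],off,k,(0,255,0))
cv2.imwrite('pics/k5.png',b)
for n,v in(('top',s),('scene',s2)):
  for kk in('tin','oldtin'):
    for d in ctrl.cut_out(v,kk)[:6]:
        w=ray(v,np.array(d['xy'])*[512,384],.023)[0]
        if abs(w[0]-.56)<.06 and -.45<w[1]<-.22:
            p,c=fit([(v,d['pixels'])],[TIN+[0,0,.005]],[w[0],w[1],1.4]);print(n,kk,d['conf'],p[:2],np.degrees(p[2]),c)
print(q)
```

```text
20.75 [ 0.58733714 -0.125419    0.26949673] [ 0.07473669  0.66318251 -0.38214455]
top tin 0.89 [ 0.55866693 -0.27643538] 77.11429515069374 0.0631792788217369
top oldtin 0.84 [ 0.54511575 -0.36827268] 80.85787128394858 0.05622645155057482
scene tin 0.6 [ 0.60509727 -0.27799498] 69.35999197938818 0.7782210151077915
scene tin 0.58 [ 0.5639074  -0.27625962] 80.03480653184282 0.12373866068698403
scene oldtin 0.57 [ 0.55065358 -0.36914825] 78.08773086989599 0.10348172900722219
[ 0.5609891  -0.27654522]
```

View pics/k5.png

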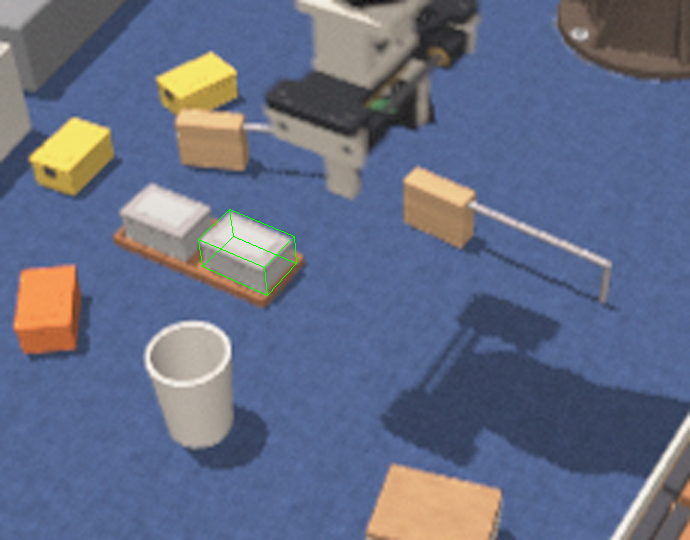

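```bash
python3 -c "
from plant import ctrl
print(ctrl.close_job())"
```

```text
the job is handed in; nothing more can be done
None
```

I drew the tin out of the gap with the bent rod, stood the rod back on the table clear of the gap, set the tin in the tray's empty place (within a few mm by the last pictures), and handed the job in at about 21 s; no verdict came back.

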